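Lock the feed-water tank lid with its quarter-turn wing stud

TASK

Lock the green feed-water tank's brass lid with the red wing stud that stands in the lid's boss. Turn the wing clockwise with light downward pressure until its hidden cross pin finds the slot, push it fully in against the spring, give it a quarter turn clockwise and let go so that it clicks up into its catch and stays down. Do not push against the oil glass beside it, and leave the other things on the desk where they are.

Things in the scene. Friction and masses are not known exactly. Their poses are not given: they have to be found in the camera images.
- tank: Green sheet-metal feed-water tank with a brass lid, fixed; 100 mm (its x) by 150 mm (its y); lid 104 by 154 mm, its top 60 mm above the desk. Origin: centre of its underside, z up. The stud's boss, a brass ring of 25 mm outer diameter, stands 14 mm above the lid at x = 0, y = -25 mm.
- wing (a point): Centre of the stud's red wing, an upright plate 45 mm long (this x), 9 mm thick (this y: grip across it), 28 mm high (z up). At the start its centre is 104 mm and its underside 90 mm above the desk. Below it a steel barrel, 14.6 mm diameter, goes into the boss. The stud is loose: it may lean 3 degrees or be lifted 5 mm, but is captive. LOCKED: wing centre at rest 97 mm above the desk.
- pin (a point): Middle of the stud's hidden cross pin (5 mm thick, 22 mm long, along the wing's x), 55.5 mm below the wing's centre. Off the slot, pushing down meets a rigid stop at the starting height. Over the slot (within about 0.15 rad) the stud goes down against a spring: 4.5 N at first, 10 N when fully in, 12.5 mm down. Released unturned, it springs back up to the starting height.
- slot (a point): Where the stud's axis meets the hidden slotted plate on which the pin rests, 46 mm above the desk; axes as the tank's, NOT the slot's. The slot cannot be seen: it lies 0.3 to 2.1 rad clockwise (from above) of the wing's starting direction, differently each time; a half turn makes no difference.
- boss_top (a point): Centre of the boss's top, 74 mm above the desk, on the stud's vertical axis. Pushed over 10 mm down in the slot, the stud can turn clockwise only, with stops the other way and 0.3 rad past the quarter turn. Let go part-way it stays 10 mm below the start. Within about 0.2 rad of the quarter turn it springs up into the catch, 7 mm below the start: locked.
- oil_glass: Fragile upright amber oil glass with brass ends on the lid, 18 mm diameter, 61 mm high from the lid (top 121 mm above the desk). Origin: centre of its foot on the lid, 46 mm from the stud's axis along the tank's +y: the wing's tips pass 13 mm from it, and the fingers must keep clear of it.
- chimney: Bystander: short aluminium tube, 38 mm diameter, 65 mm high, standing on the desk; origin at the centre of its foot.
- bushing: Bystander: bronze bushing, 28 mm diameter, 22 mm high; origin at the centre of its foot.
- nozzle: Bystander: black burner nozzle, 26 mm diameter, 45 mm high, standing; origin at the centre of its foot.
- cutter: Bystander: steel tube cutter with a blue handle lying flat, about 112 by 40 mm, 17 mm high; origin on its underside, in the middle of its steel frame.
Mind the look-alikes: they are no part of the job. Of the things that look like the part that bears wing, the middle-sized one is meant.

How it is judged:
By the outcome, as a careful person would: the job done as asked, in the order asked, and still so for the second after the job is handed in, with the robot touching nothing.
It also fails if it takes over 56 s, if anything falls off the work surface, if the arm or the gripper's body presses on something with over 40 N, if the wrist force passes 120 N, or if a joint passes its speed limit or range.

ROBOT

A 6-joint arm with a two-finger parallel gripper is mounted at the origin on the work surface. World frame = base frame: x ahead of the robot, y to its left, z up, the work surface at z = 0. Lengths are in m, angles in rad, forces in N, time in s.
With the tool pointing down it reaches from about 0.275 to 0.725 m from the base axis. Payload 5.6 kg.
Tool frame: the origin (TCP) lies midway between the tips of the shut fingers; the grasp point (between the pads) lies 19 mm behind it; z points along the fingers, y is the direction in which the jaws open and shut (so a half turn about z gives the same grasp; the last joint's range is limited). The gripper opens to 85 mm and grips with 20 to 120 N. Pads are 22 mm wide; open, the fingers measure 114 mm over their backs; the gripper's body (76 mm by 85 mm) begins 54 mm behind the grasp point. The pads swing forward as they close: fully open they stand 13 mm farther back than shut.
Start: joints at [1.571, 0.255, 0.108, 0, -1.424, -0.285], TCP at [0.155, 0.528, 0.231] pointing down, gripper open.
Joint ranges: [-2.95, 2.95], [-1.21, 1.97], [-1.09, 1.5], [-2.87, 1.71], [-2.94, -0.07], [-3.05, 3.05]. Speed limits (rad/s): [2.57, 2.57, 3.14, 3.14, 3.14, 3.14].

INTERFACE

Orientations are given as a rotation vector (axis times angle).
In Python, from cell import monitor, imaging, ctrl gives the robot as it stands.
- The arm moves only by the tool carry_out, never from a script. Its argument "moves" is a list of rows, each an object with "xyz": the shift along the world's x, y, z in cm, a list of three; "turn": the turn, a rotation vector about the world's x, y, z in degrees, a list of three; "jaw": the closure, from -1 (fully open) to 1 (shut). In form: [{"xyz": [tx, ty, tz], "turn": [rx, ry, rz], "jaw": jaw}, ...]. A call has 1 to 8 rows; each row is the pose to reach, as a shift and turn from the pose measured when the call began; what a row does not reach only later rows make up. A row lasts 1/10 s, in which the tool goes at most 50 mm and 8.59 degrees, less where a joint would pass 70% of its speed; a pose out of reach is approached as far as the arm can. A call with a gripper value outside its range is refused whole. The fingers move at their own pace and stop on an object; the grip force is fixed at half the most. Time passes only in rows, so rows that repeat a pose let the fingers close. It gives the time, the measured TCP pose, the force and the opening at its end, in the units of the state.
- monitor.get_obs(): the state, without advancing time (a new reading comes with each control period).
- imaging.get_image(name): name is "scene" or "top"; returns a dict with "pixels" (400x640x3 uint8, blue, green, red), "z_map" (400x640 float32, m along the optical axis (not along the pixel's ray), 0 where there is no reading), "fx", "fy", "cx", "cy" (pixels), "extrinsics" (4x4, takes a point from camera to world coordinates). Camera axes: x right, y up, looking along -z (the intrinsics and any distortion apply to the point x, -y, -z); pixel columns grow to the right and rows downward; lengths in m; the calibration is good to about 2 mm. A picture is of the moment at which its call begins.
- ctrl.hand_in(): hands the job in, once; it reports no verdict.
The state is a dict: "time": time; "joint_pos": joint angles; "qvel": joint speeds; "tau": joint torques, N m; "ee_pos": TCP position; "eef_rot": TCP orientation; "force": force on the tool from outside, world axes, zero at the start; "torque": the same for the moment, N m; "gripper_width": finger opening in m.
Only numpy, scipy, OpenCV 4.12 (cv2) and the standard library are available. Lean on these libraries where they do the work, as an engineer would, in place of code of your own. Each camera call takes 0.05 s, during which the arm holds its last target. There are 200 camera calls.

## Working session

There is one attempt and no reset: what is moved stays moved. The work goes in short steps, Python scripts to look and compute and a tool call to move; the robot and the scene stay as the last step left them, time stands still between calls to the robot, and variables do not carry over. Pictures are saved under pics/ and viewed, on a budget of 10 in all, crops included, one or two more only if the job needs it, and the job is handed in when it is done.

Besides the shell and the picture viewer there is one more tool, called after "Call:" as name(argument=value, ...), one argument or row to a line, values as JSON. carry_out: Moves the arm, as the interface text tells. Its arguments: {"type":"object","properties":{"moves":{"type":"array","items":{"type":"object","properties":{"xyz":{"type":"array","items":{"type":"number"}},"turn":{"type":"array","items":{"type":"number"}},"jaw":{"type":"number"}}}}},"required":["moves"]}

```bash
mkdir -p pics; cat > h.py <<'E'
import numpy as np, cv2
from cell import monitor, imaging, ctrl
def get(n):
    d=imaging.get_image(n); E=np.array(d["extrinsics"]); z=d["z_map"]
    v,u=np.mgrid[0:400,0:640]
    P=np.stack([(u-d["cx"])/d["fx"]*z,-(v-d["cy"])/d["fy"]*z,-z],-1)@E[:3,:3].T+E[:3,3]
    P[z==0]=np.nan
    return d,P
E
python3 - <<'E'
from h import *
for n in("scene","top"):
    d,P=get(n); cv2.imwrite(f"pics/{n}0.png",d["pixels"]); np.save(n,P)
    print(d["extrinsics"],d["fx"],[k for k in d])
print(monitor.get_obs())
E
```

```text
[[ 0.78299871 -0.46281606  0.41558912  0.84595523]
 [ 0.62201824  0.58528744 -0.52012684 -0.30846444]
 [-0.00251604  0.66576265  0.74615934  0.61083791]
 [ 0.          0.          0.          1.        ]] 394.0401703022723 ['pixels', 'z_map', 'fx', 'fy', 'cx', 'cy', 'extrinsics']
[[ 0.0017496   0.99884458 -0.04802543  0.533683  ]
 [-0.99991176  0.00237987  0.01306965  0.05107282]
 [ 0.01316884  0.04799833  0.9987606   0.88729494]
 [ 0.          0.          0.          1.        ]] 378.99001971307246 ['pixels', 'z_map', 'fx', 'fy', 'cx', 'cy', 'extrinsics']
{'time': 0.1, 'joint_pos': array([ 1.57063301e+00,  2.55706474e-01,  1.07120143e-01, -4.23968765e-04,
       -1.42392212e+00, -2.84584732e-01]), 'qvel': array([-0.00034244, -0.00137611,  0.00256072,  0.00253079,  0.00121156,
        0.00013632]), 'tau': array([-2.16639979e-03, -3.87610245e+01,  2.38469893e+01,  5.37769094e+00,
       -3.83796913e-03,  3.70605562e-06]), 'ee_pos': array([0.15433426, 0.52742899, 0.23047068]), 'eef_rot': array([ 3.10805535e+00, -4.45619689e-01, -2.70739567e-04]), 'force': array([ 0.20604271, -0.31354645, -0.63299493]), 'torque': array([-0.02851411, -0.00674702, -0.04321604]), 'gripper_width': 0.08541954828113685}
```

View pics/scene0.png

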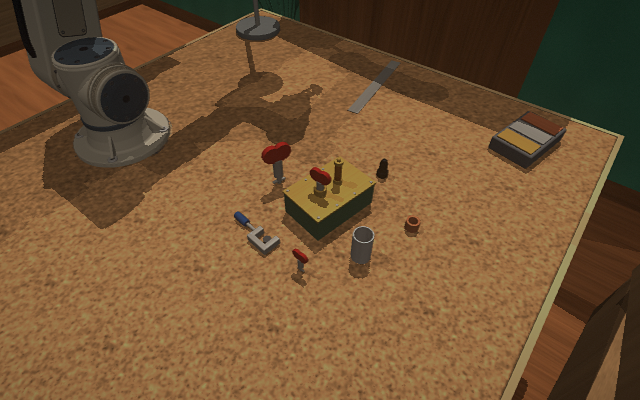

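View pics/top0.png

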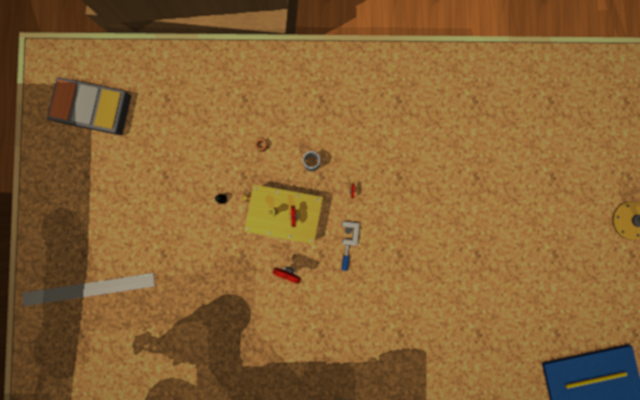

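The scene view shows the tank at (330,195), the middle-sized wing on its lid at (320,177), the oil glass at (338,172), and a large and a small decoy wing at (276,152) and (300,256). In the top view the stud is at (294,215) and the glass at (275,210).

```bash
cat > m.py <<'E'
from h import *
def meas(n,c,r=22):
    d,P=get(n); im=d["pixels"].astype(int)
    b,g,rr=im[...,0],im[...,1],im[...,2]
    v,u=np.mgrid[0:400,0:640]
    m=(rr>60)&(rr>2.5*g)&(np.hypot(u-c[0],v-c[1])<r)&np.isfinite(P[...,2])
    Q=P[m]; return d,P,Q
def wing(Q,lo=.09):
    T=Q[(Q[:,2]>lo)]
    (cx,cy),(w,h),a=cv2.minAreaRect((T[:,:2]*1000).astype(np.float32))
    X=T[:,:2]-T[:,:2].mean(0); _,_,V=np.linalg.svd(X,full_matrices=False)
    return len(T),(cx,cy),(w,h),a,np.degrees(np.arctan2(V[0,1],V[0,0]))%180,T.mean(0),T[:,2].min(),T[:,2].max()
E
python3 - <<'E'
from m import *
for n,c in(("scene",(320,177)),("top",(294,215))):
    d,P,Q=meas(n,c,16); print(n,wing(Q))
    im=d["pixels"].astype(int); z=P[...,2]
    v,u=np.mgrid[0:400,0:640]
    near=np.hypot(u-(330 if n=="scene" else 285),v-(190 if n=="scene" else 213))<60
    L=P[near&(abs(z-.06)<.006)&(im[...,1]>2*im[...,0])]
    (a,b,an)=cv2.minAreaRect((L[:,:2]*1000).astype(np.float32)); print("lid",len(L),a,b,an,np.median(L[:,2]))
    print(cv2.boxPoints((a,b,an)))
    o=(338,162) if n=="scene" else (272,211)
    O=P[(np.hypot(u-o[0],v-o[1])<10)&(z>.1)&~((im[...,2]>60)&(im[...,2]>2.5*im[...,1]))]
    print("glass",len(O),np.median(O,0),O[:,2].max())
    c=im[c[1]-40:c[1]+40,c[0]-50:c[0]+50].astype(np.uint8)
    cv2.imwrite(f"pics/{n}1.png",cv2.resize(c,None,fx=8,fy=7,interpolation=cv2.INTER_CUBIC)[:600,:800])
E
```

```text
scene (180, (529.67333984375, 104.55133819580078), (40.51601791381836, 9.440675735473633), 3.2011711597442627, np.float64(3.0477203312446277), array([0.53095751, 0.10309923, 0.11050028]), np.float64(0.09383860062488736), np.float64(0.11992484292167982))
lid 2462 (533.4307861328125, 130.19485473632812) (155.2691192626953, 105.58174896240234) 79.82502746582031 0.06114008423214573
[[467.75565   63.107025]
 [571.6769    44.455505]
 [599.10596  197.28268 ]
 [495.1847   215.9342  ]]
glass 95 [0.53937121 0.14773418 0.11529411] 0.1232698112634904
top (61, (529.6357421875, 103.97151184082031), (36.88351821899414, 7.240093231201172), 4.901686191558838, np.float64(2.462574625079043), array([0.52983917, 0.10432294, 0.11594858]), np.float64(0.11140768173404225), np.float64(0.11928176109511213))
lid 3052 (534.6708374023438, 128.8451690673828) (154.06768798828125, 104.13508605957031) 79.63148498535156 0.05976197455522847
[[469.58908   62.440292]
 [572.0237    43.698196]
 [599.75256  195.25005 ]
 [497.318    213.99214 ]]
glass 63 [0.53768296 0.14890619 0.11493107] 0.1217728195805503
```

View pics/top1.png

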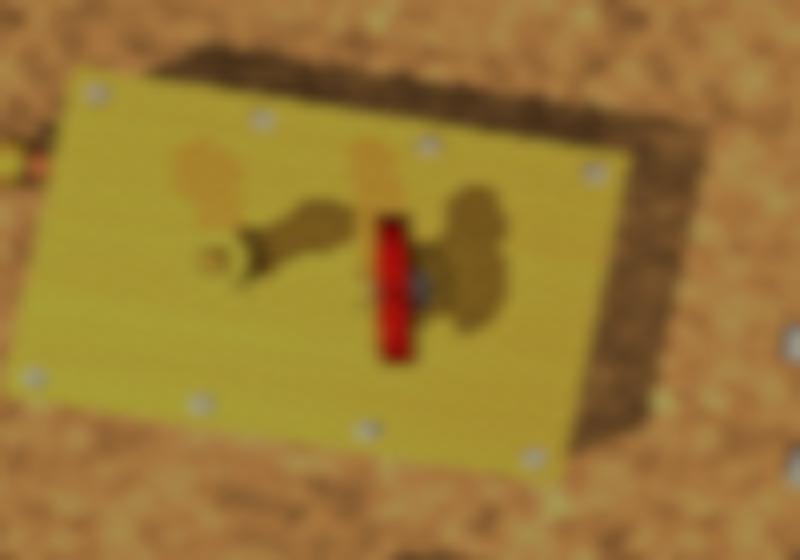

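The close-up shows the wing at (395,288) lying across the lid and nearly along world x, with the glass at (215,260). I put the stud at (0.5297, 0.1045), the wing yaw at about 3° and the tank yaw at about −10.2°. The gripper now goes above the wing, part closed.

Call:
carry_out(
  moves=[
    {"xyz":[37.5,-42.3,-3],"turn":[0,0,19.3],"jaw":0.35},
    {"xyz":[37.5,-42.3,-3],"turn":[0,0,19.3],"jaw":0.35},
    {"xyz":[37.5,-42.3,-3],"turn":[0,0,19.3],"jaw":0.35},
    {"xyz":[37.5,-42.3,-3],"turn":[0,0,19.3],"jaw":0.35},
    {"xyz":[37.5,-42.3,-3],"turn":[0,0,19.3],"jaw":0.35},
    {"xyz":[37.5,-42.3,-3],"turn":[0,0,19.3],"jaw":0.35},
    {"xyz":[37.5,-42.3,-3],"turn":[0,0,19.3],"jaw":0.35},
    {"xyz":[37.5,-42.3,-3],"turn":[0,0,19.3],"jaw":0.35},
  ],
)

```text
time: 1.0
ee_pos: [0.4195, 0.2279, 0.2098]
eef_rot: [3.14, 0.082, 0.001]
force: [1.5, 0.5, 1.1]
gripper_width: 0.0277
```

Call:
carry_out(
  moves=[
    {"xyz":[11,-12.3,-1],"turn":[0,0,0],"jaw":0.35},
    {"xyz":[11,-12.3,-1],"turn":[0,0,0],"jaw":0.35},
    {"xyz":[11,-12.3,-1],"turn":[0,0,0],"jaw":0.35},
    {"xyz":[11,-12.3,-1],"turn":[0,0,0],"jaw":0.35},
    {"xyz":[11,-12.3,-5],"turn":[0,0,0],"jaw":0.35},
    {"xyz":[11,-12.3,-7],"turn":[0,0,0],"jaw":0.35},
    {"xyz":[11,-12.3,-7],"turn":[0,0,0],"jaw":0.35},
    {"xyz":[11,-12.3,-7],"turn":[0,0,0],"jaw":0.35},
  ],
)

```text
time: 1.8
ee_pos: [0.5298, 0.1048, 0.1404]
eef_rot: [3.139, 0.083, 0.001]
force: [0.2, -0.8, 0.7]
gripper_width: 0.0278
```

```bash
python3 - <<'E'
from m import *
d,P=get("scene"); c=(320,165); im=d["pixels"]
cv2.imwrite("pics/s2.png",cv2.resize(im[c[1]-40:c[1]+40,c[0]-50:c[0]+50],None,fx=8,fy=7,interpolation=cv2.INTER_CUBIC))
o=monitor.get_obs(); print(o["joint_pos"],o["ee_pos"],o["force"],o["torque"])
d,P,Q=meas("scene",(320,177),16); print(wing(Q))
E
```

```text
[ 0.48655803  0.27967655 -0.09205678  0.00177627 -1.19709797  1.13656523] [0.53033602 0.10518636 0.14124185] [ 0.53003185 -0.68351684 -0.42674858] [-0.00807254 -0.04263283 -0.00996941]
(224, (529.5479736328125, 105.1468276977539), (41.48297882080078, 9.862767219543457), 2.329902410507202, np.float64(3.7339119102103933), array([0.53057378, 0.10267319, 0.10880326]), np.float64(0.0931611038380572), np.float64(0.12037247071123924))
```

View pics/s2.png

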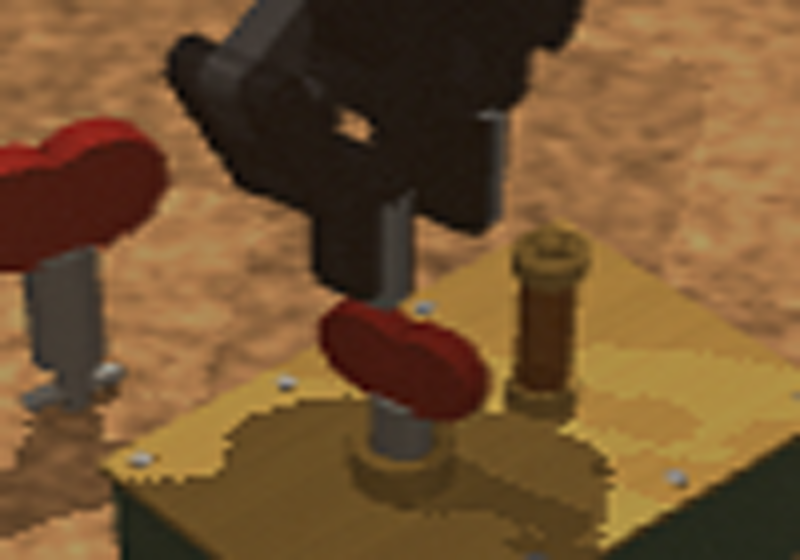

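The fingers straddle the red wing at (400,360), and the glass at (550,320) is clear. Next: descend and close.

Call:
carry_out(
  moves=[
    {"xyz":[0,0,-3],"turn":[0,0,0.5],"jaw":0.35},
    {"xyz":[0,0,-4.9],"turn":[0,0,0.5],"jaw":0.35},
    {"xyz":[0,0,-4.9],"turn":[0,0,0.5],"jaw":0.35},
    {"xyz":[0,0,-4.9],"turn":[0,0,0.5],"jaw":1},
    {"xyz":[0,0,-4.9],"turn":[0,0,0.5],"jaw":1},
    {"xyz":[0,0,-4.9],"turn":[0,0,0.5],"jaw":1},
    {"xyz":[0,0,-4.9],"turn":[0,0,0.5],"jaw":1},
  ],
)

```text
time: 2.6
ee_pos: [0.5317, 0.1055, 0.0943]
eef_rot: [-3.14, -0.098, -0.01]
force: [-0.5, -0.2, 6.1]
gripper_width: 0.0078
```

Call:
carry_out(
  moves=[
    {"xyz":[0,0,-0.2],"turn":[0,0,-4],"jaw":1},
    {"xyz":[0,0,-0.2],"turn":[0,0,-8],"jaw":1},
    {"xyz":[0,0,-0.2],"turn":[0,0,-12],"jaw":1},
    {"xyz":[0,0,-0.2],"turn":[0,0,-16],"jaw":1},
  ],
)

```text
time: 3.0
ee_pos: [0.532, 0.1049, 0.0942]
eef_rot: [3.121, -0.344, 0.013]
force: [-3.8, -3.7, 10.5]
gripper_width: 0.0076
```

```bash
python3 - <<'E'
from m import *
for i in range(2):
    o=monitor.get_obs(); print({k:np.round(o[k],4) for k in("ee_pos","eef_rot","force","torque","gripper_width","joint_pos")})
    d,P,Q=meas("scene",(320,177),22); print(wing(Q))
E
```

```text
{'ee_pos': array([0.532 , 0.1049, 0.0942]), 'eef_rot': array([ 3.1213, -0.3437,  0.0126]), 'force': array([-3.8358, -3.7425, 10.4879]), 'torque': array([-1.2986,  1.3445,  0.0321]), 'gripper_width': np.float64(0.0076), 'joint_pos': array([ 0.4873,  0.3171, -0.1697,  0.0065, -1.0781,  0.861 ])}
(56, (543.0051879882812, 102.90436553955078), (9.731144905090332, 15.47894287109375), 80.88672637939453, np.float64(149.4356126670407), array([0.54527856, 0.10158391, 0.1114383 ]), np.float64(0.09521220930316043), np.float64(0.11889986760047933))
{'ee_pos': array([0.532 , 0.1048, 0.0942]), 'eef_rot': array([ 3.1206, -0.3496,  0.0126]), 'force': array([-3.3468, -3.3046,  9.3227]), 'torque': array([-1.231 ,  1.2065,  0.0372]), 'gripper_width': np.float64(0.0079), 'joint_pos': array([ 0.4873,  0.3171, -0.1698,  0.0065, -1.0781,  0.8573])}
(55, (542.7847290039062, 102.7462387084961), (9.139652252197266, 15.025811195373535), 71.79857635498047, np.float64(145.47007245609444), array([0.54538014, 0.10155787, 0.11149436]), np.float64(0.10035608837048793), np.float64(0.11889393808133814))
```

Call:
carry_out(
  moves=[
    {"xyz":[-0.1,-0.05,-0.2],"turn":[0,0,-4],"jaw":1},
    {"xyz":[-0.1,-0.05,-0.2],"turn":[0,0,-8],"jaw":1},
    {"xyz":[-0.1,-0.05,-0.2],"turn":[0,0,-12],"jaw":1},
    {"xyz":[-0.1,-0.05,-0.2],"turn":[0,0,-16],"jaw":1},
  ],
)

```text
time: 3.5
ee_pos: [0.5317, 0.1041, 0.0941]
eef_rot: [3.042, -0.777, 0.016]
force: [-1.8, -2.3, 8.2]
gripper_width: 0.0075
```

Call:
carry_out(
  moves=[
    {"xyz":[0,0,-0.2],"turn":[0,0,-4],"jaw":1},
    {"xyz":[0,0,-0.2],"turn":[0,0,-8],"jaw":1},
    {"xyz":[0,0,-0.2],"turn":[0,0,-12],"jaw":1},
    {"xyz":[0,0,-0.2],"turn":[0,0,-16],"jaw":1},
  ],
)

```text
time: 3.9
ee_pos: [0.5314, 0.1035, 0.0932]
eef_rot: [2.9, -1.196, 0.015]
force: [-2.5, -2.4, 6.1]
gripper_width: 0.008
```

z is down 1 mm and the force has fallen, so the pin may be at the slot. I'll push here without turning.

Call:
carry_out(
  moves=[
    {"xyz":[0,0,-0.3],"turn":[0,0,-1],"jaw":1},
    {"xyz":[0,0,-0.4],"turn":[0,0,-2],"jaw":1},
    {"xyz":[0,0,-0.4],"turn":[0,0,-2],"jaw":1},
  ],
)

```text
time: 4.2
ee_pos: [0.5313, 0.1033, 0.0902]
eef_rot: [2.878, -1.247, 0.016]
force: [-2.3, -1.8, 4.1]
gripper_width: 0.0079
```

The pin is in the slot. Now push it fully in.

Call:
carry_out(
  moves=[
    {"xyz":[0,0,-0.4],"turn":[0,0,0],"jaw":1},
    {"xyz":[0,0,-0.8],"turn":[0,0,0],"jaw":1},
    {"xyz":[0,0,-1.1],"turn":[0,0,0],"jaw":1},
    {"xyz":[0,0,-1.2],"turn":[0,0,0],"jaw":1},
    {"xyz":[0,0,-1.2],"turn":[0,0,0],"jaw":1},
  ],
)

```text
time: 4.7
ee_pos: [0.5316, 0.1032, 0.0815]
eef_rot: [2.88, -1.246, 0.019]
force: [-7.8, -0.3, 20.5]
gripper_width: 0.0079
```

```bash
python3 - <<'E'
from m import *
d,P=get("scene"); c=(320,165); im=d["pixels"]
cv2.imwrite("pics/s3.png",cv2.resize(im[c[1]-40:c[1]+40,c[0]-50:c[0]+50],None,fx=8,fy=7,interpolation=cv2.INTER_CUBIC))
o=monitor.get_obs(); print({k:np.round(o[k],4) for k in("ee_pos","eef_rot","force","torque","gripper_width","joint_pos")})
E
```

```text
{'ee_pos': array([0.5316, 0.1031, 0.0815]), 'eef_rot': array([ 2.8797, -1.2458,  0.0192]), 'force': array([-7.4965, -1.5513, 19.6674]), 'torque': array([-0.3797,  3.2772, -0.0243]), 'gripper_width': np.float64(0.0076), 'joint_pos': array([ 0.4891,  0.3273, -0.1939,  0.0139, -1.0451,  0.2582])}
```

View pics/s3.png

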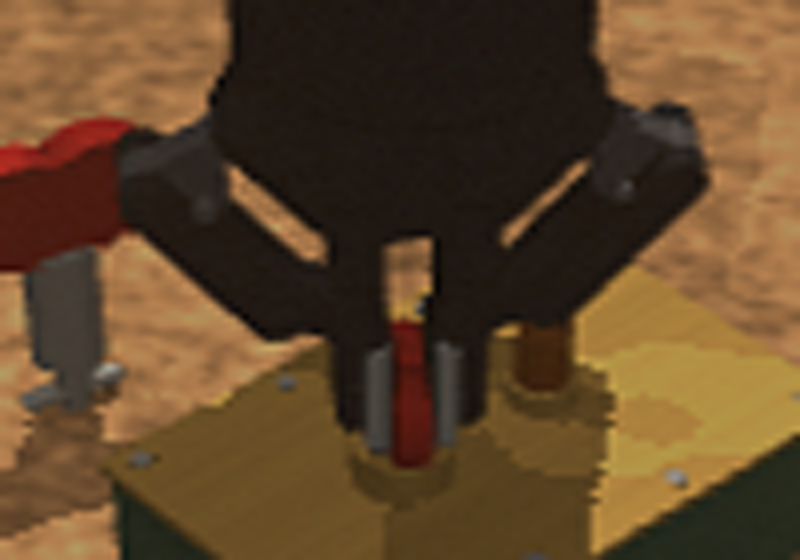

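The view shows the wing gripped at (410,400) and pressed down to the boss. It is 12.7 mm down, and the glass at (545,360) is clear of the fingers. The quarter turn carries the jaws away from the glass direction.

Call:
carry_out(
  moves=[
    {"xyz":[-0.15,0,-0.3],"turn":[0,0,-6],"jaw":1},
    {"xyz":[-0.15,0,-0.3],"turn":[0,0,-12],"jaw":1},
    {"xyz":[-0.15,0,-0.3],"turn":[0,0,-18],"jaw":1},
    {"xyz":[-0.15,0,-0.3],"turn":[0,0,-24],"jaw":1},
    {"xyz":[-0.15,0,-0.3],"turn":[0,0,-30],"jaw":1},
    {"xyz":[-0.15,0,-0.3],"turn":[0,0,-36],"jaw":1},
  ],
)

```text
time: 5.35
ee_pos: [0.53, 0.1025, 0.0815]
eef_rot: [2.348, -2.076, 0.019]
force: [-9.8, -2.7, 19.0]
gripper_width: 0.0075
```

```bash
python3 - <<'E'
from m import *
o=monitor.get_obs(); print({k:np.round(o[k],4) for k in("ee_pos","eef_rot","force","torque","gripper_width","joint_pos")})
E
```

```text
{'ee_pos': array([0.53  , 0.1025, 0.0815]), 'eef_rot': array([ 2.3476, -2.0763,  0.0188]), 'force': array([-9.7833, -2.7155, 19.0006]), 'torque': array([-0.9427,  3.4183,  0.0877]), 'gripper_width': np.float64(0.0075), 'joint_pos': array([ 0.4907,  0.3285, -0.193 ,  0.016 , -1.0523, -0.3762])}
```

Call:
carry_out(
  moves=[
    {"xyz":[-0.1,0,-0.3],"turn":[0,0,-7],"jaw":1},
    {"xyz":[-0.1,0,-0.3],"turn":[0,0,-14],"jaw":1},
    {"xyz":[-0.1,0,-0.3],"turn":[0,0,-21],"jaw":1},
    {"xyz":[-0.1,0,-0.3],"turn":[0,0,-28],"jaw":1},
    {"xyz":[-0.1,0,-0.3],"turn":[0,0,-35],"jaw":1},
    {"xyz":[-0.1,0,-0.3],"turn":[0,0,-42],"jaw":1},
    {"xyz":[-0.1,0,-0.3],"turn":[0,0,-49],"jaw":1},
    {"xyz":[-0.1,0,-0.3],"turn":[0,0,-56],"jaw":1},
  ],
)

```text
time: 6.15
ee_pos: [0.5279, 0.1029, 0.0815]
eef_rot: [1.09, -2.933, 0.01]
force: [-13.2, 3.1, 22.2]
gripper_width: 0.0078
```

```bash
python3 - <<'E'
from m import *
o=monitor.get_obs(); print({k:np.round(o[k],4) for k in("ee_pos","eef_rot","force","torque","gripper_width","joint_pos")})
E
```

```text
{'ee_pos': array([0.5279, 0.1029, 0.0815]), 'eef_rot': array([ 1.09  , -2.9334,  0.0097]), 'force': array([-13.1933,   3.1125,  22.2043]), 'torque': array([0.8856, 4.9981, 0.0735]), 'gripper_width': np.float64(0.0078), 'joint_pos': array([ 0.4868,  0.333 , -0.1821,  0.0052, -1.0686, -1.3486])}
```

Call:
carry_out(
  moves=[
    {"xyz":[0,0,0.1],"turn":[0,0,0],"jaw":1},
    {"xyz":[0,0,0.3],"turn":[0,0,0],"jaw":1},
    {"xyz":[0,0,0.5],"turn":[0,0,0],"jaw":1},
    {"xyz":[0,0,0.6],"turn":[0,0,0],"jaw":1},
    {"xyz":[0,0,0.6],"turn":[0,0,0],"jaw":1},
  ],
)

```text
time: 6.65
ee_pos: [0.5277, 0.1029, 0.0878]
eef_rot: [1.09, -2.933, 0.009]
force: [-3.5, -0.7, 5.6]
gripper_width: 0.0079
```

```bash
python3 - <<'E'
from m import *
o=monitor.get_obs(); print({k:np.round(o[k],4) for k in("ee_pos","eef_rot","force","torque","gripper_width","joint_pos")})
E
```

```text
{'ee_pos': array([0.5277, 0.1029, 0.0878]), 'eef_rot': array([ 1.0897, -2.9334,  0.0093]), 'force': array([-3.5137, -0.683 ,  5.6484]), 'torque': array([0.0126, 1.0665, 0.0153]), 'gripper_width': np.float64(0.0079), 'joint_pos': array([ 0.4869,  0.3268, -0.1732,  0.0049, -1.0839, -1.3486])}
```

It rose 6.3 mm under spring force, past the part-way level and to about 7 mm below the start, so it is in the catch. Now let go gently and retreat straight up.

Call:
carry_out(
  moves=[
    {"xyz":[0,0,0],"turn":[0,0,0],"jaw":0.4},
    {"xyz":[0,0,0],"turn":[0,0,0],"jaw":0.4},
    {"xyz":[0,0,0],"turn":[0,0,0],"jaw":0.4},
    {"xyz":[0,0,2],"turn":[0,0,0],"jaw":0.4},
    {"xyz":[0,0,6],"turn":[0,0,0],"jaw":0.4},
    {"xyz":[0,0,10],"turn":[0,0,0],"jaw":0.4},
    {"xyz":[0,0,12],"turn":[0,0,0],"jaw":0.4},
    {"xyz":[0,0,12],"turn":[0,0,0],"jaw":0.4},
  ],
)

```text
time: 7.45
ee_pos: [0.5297, 0.1035, 0.2115]
eef_rot: [1.093, -2.94, 0.01]
force: [-0.1, 0.6, 0.1]
gripper_width: 0.0255
```

```bash
python3 - <<'E'
from m import *
d,P,Q=meas("scene",(320,177),22); print(wing(Q,.08)); c=(320,165); im=d["pixels"]
print(np.percentile(Q[:,2],[2,98]))
cv2.imwrite("pics/s4.png",cv2.resize(im[c[1]-40:c[1]+40,c[0]-50:c[0]+50],None,fx=8,fy=7,interpolation=cv2.INTER_CUBIC))
v,u=np.mgrid[0:400,0:640]
O=P[(np.hypot(u-338,v-162)<10)&(P[...,2]>.1)&(P[...,2]<.13)]; print("glass",np.median(O,0))
E
```

```text
(248, (529.726318359375, 104.16179656982422), (40.552982330322266, 9.674001693725586), 41.31722640991211, np.float64(40.66303534995302), array([0.53098421, 0.10287943, 0.1020254 ]), np.float64(0.08656337885085275), np.float64(0.11318621459877104))
[0.08836685 0.11272988]
glass [0.53916599 0.14788646 0.1152921 ]
```

View pics/s4.png

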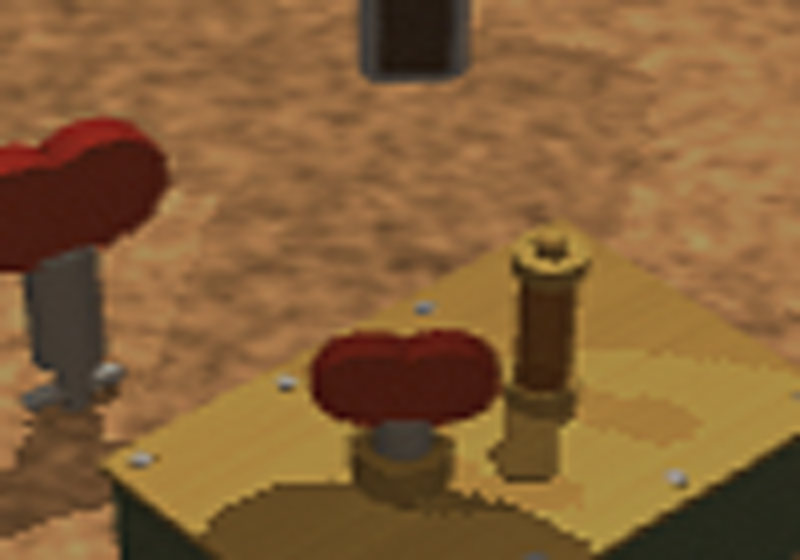

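The gripper is clear at the top of the view. The wing at (405,380) sits about 7 mm lower than at the start, its highest point now at 113 mm against 120 mm. The glass at (550,310) has not moved, so I'm handing in.

```bash
python3 -c "
from m import *
d,P,Q=meas('scene',(320,177),22); print(np.percentile(Q[:,2],[2,98]))
print(ctrl.hand_in())"
```

```text
[0.08835438 0.11284587]
the job is handed in; nothing more can be done
None
```

The feed-water tank's lid is locked and the job is handed in, at about 7.5 s of the 56 s allowed.

**What I did:** I gripped the middle-sized red wing and turned it clockwise under about 6–10 N of downward force. The pin dropped in after about 50°. I pushed the stud fully in (12.7 mm), turned it about 92° clockwise, and let the spring lift it about 6 mm into the catch. Then I opened the jaws slightly and retreated straight up.

**Last checks:**
- **Wing height:** After release the wing's top read about 113 mm, against 120 mm at the start. That is the 7 mm drop of the locked position, and it was unchanged in a second reading just before hand-in.
- **Wing direction:** It stayed at the angle where I let go.
- **Oil glass:** It is where it was to within 0.5 mm.
- **Gripper:** It is well clear of everything, with no force on it.

**Not fully confirmed:**
- **Side force:** It reached about 13 N while the stud was pressed down, probably from a millimetre or two of misalignment. It disappeared on release.
- **Other things on the desk:** I did not measure their positions again, but the arm went nowhere near them at their height.

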